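# Wedge the layout's swing gate shut

## Task

Swing the hinged track gate shut against its stop, in line with the fixed track on both sides. Then drive the hardwood wedge, thin end first, in between the base board and the gate's free end, from the side to which the gate opens, until it jams the gate tight, but do not force it (a firm push of about 15 N is right). Let go and leave the wedge jammed in there, and leave the wagon, the pliers and the screwdriver where they lie.

Things in the scene. Friction and masses are not known exactly. Their poses are not given: they have to be found in the camera images.
- hinge (a point): Pin of the gate's brass hinge, 9 mm over the bench. Axes: z up; y from the pin along the closed gate to its free end (the track runs along y); +x the way the gate shuts and the wedge is driven. In this frame the closed gate lies from x = 3 to 49 mm, y = 3 to 177 mm; its track, 51 mm up, is the highest part there. Fixed track boards continue the track on both sides.
- gate_edge (a point): Point on the gate, moving with it: lower front edge of the flat steel wear plate under its free end, 143 mm along the gate from the pin, 34 mm from the free end, 23 mm over the bench. Plate 46 x 52 mm (52 along the gate). The gap below it, down to the base board, is 11 to 16 mm, differing from start to start, and has to be felt. Axes: y along the gate, x to its back.
- gate_push (a point): Point on the gate's upright front face (the side to which it opens), 16 mm over gate_edge, half-way up the gate: push here to shut it. Same axes as gate_edge.
- gate_swing (a joint): Swing of the gate about the upright pin, rad: 0 shut against its stop, grows as it opens towards the robot. Stays where it is left; about 0.5 N at the free end moves it. The gate cannot lift.
- gate: The gate's panel of ply and pine with its track, 174 x 46 mm, 27 mm high without the track; origin on the pin, 26 mm over hinge. Under it and 110 mm in front of the pin reaches the flat bare top of the fixed ply base board (185 x 490 mm), on which the wedge slides: 7 to 12 mm over the bench, differing from start to start.
- wedge_mid (a point): Middle of the loose hardwood wedge, 7 mm over its flat underside. Wedge 130 mm long along x, 28 mm wide along y; thin end (5 mm high) 65 mm along +x, thick end (23.5 mm) 65 mm along -x. Lies flat, slope up, on the bench left of the boards. Grip across its width, 15 to 40 mm from the thick end: jammed, it stands about 45 to 90 mm out of the gate's front.
- wedge: The same wedge, origin on its underside, 50 to 100 g. Friction 0.5 to 0.75: it stays jammed by itself. It slides freely until its slope meets the gate, then the push climbs with each mm. Pressing it down on the board while driving makes drag that is no jam. Jammed tight: wedge and gate press on each other with over 5 N after letting go (a push of 13 to 17 N gives it); over 18 N strains the hinge.
- wagon: Blue model wagon, 139 mm long, standing on the right fixed track board beyond the hinge, about 41 mm high; origin under its middle. Bystander.
- pliers: Pliers with red handles, 147 mm long, 10 mm high, lying on the bench left in front of the boards; origin under their middle. Bystander.
- screwdriver: Screwdriver, 197 mm long, 24 mm high, lying on the bench right in front of the boards; origin under its middle. Bystander.

How it is judged:
By the outcome, as a careful person would: the job done as asked, in the order asked, and still so for the second after the job is handed in, with the robot touching nothing.
It also fails if it takes over 66 s, if anything falls off the work surface, if the arm or the gripper's body presses on something with over 40 N, if the wrist force passes 120 N, or if a joint passes its speed limit or range.

## Robot

A 6-joint arm with a two-finger parallel gripper is mounted at the origin on a cart in front of the work surface, level with it; the furniture and walls round the work are solid. World frame = base frame: x ahead of the robot, y to its left, z up, the work surface at z = 0. Lengths are in m, angles in rad, forces in N, time in s.
With the tool pointing down it reaches from about 0.2 to 0.875 m from the base axis. Payload 3.4 kg.
Tool frame: the origin (TCP) lies between the finger pads; the fingertips stand 25 mm ahead of it and the grasp point (between the pads) lies 6 mm ahead of it (r.nose_length is the z of the fingertips in the tool frame, in m); z points along the fingers, y is the line along which they close (so a half turn about z gives the same grasp; the last joint's range is limited). The gripper opens to 94 mm and grips with 3 to 60 N. Pads are 16 mm wide; open, the fingers measure 119 mm over their backs; the gripper's body (75 mm by 177 mm) begins 78 mm behind the grasp point.
Start: joints at [-1.355, 0.276, 1.505, -0, 1.361, -0.121], TCP at [0.19, -0.543, 0.23] pointing down, gripper open.
Joint ranges: [-2.89, 2.89], [-0.75, 2.08], [0.22, 2.7], [-1.18, 4.32], [0.11, 2.71], [-2.7, 2.7]. Speed limits (rad/s): [2.57, 2.57, 3.14, 3.14, 3.14, 3.14].

## Interface

Orientations are given as a unit quaternion [w, x, y, z].
In Python, from plant import r, gripper_to, inverse_kinematics, vision, models, telemetry gives the robot as it stands. Calls block until the motion is done:
- r.move_to(position, orientation): joint-space move of the TCP to a pose.
- r.move_l(position, rot=None, vel=0.15, guard=None): straight line of the TCP; rot=None keeps the orientation; vel is the mean speed in m/s. With guard (N) it stops when the force on the tool has changed by that much, and returns True; else False.
- r.movej(angles): joint-space move.
- gripper_to(opening, f_grip=None): finger opening in m; f_grip is the grip in N (None keeps the last); returns when the fingers have stopped.
- r.hold(seconds).
- inverse_kinematics(position, orientation): joint angles nearest the present ones, or None.
- vision.snapshot(name): name is "scene" or "top" or "wrist"; returns the picture (384x512x3 uint8, red, green, blue); there is no depth.
- vision.get_calibration(name): a dict with "fx", "fy", "cx", "cy" (pixels), "D" ([k1, k2, p1, p2, k3] as OpenCV has them; the pictures are not rectified), "position" and "orientation" of the camera in the world. Camera axes: x right, y down, z forward; pixel columns grow to the right and rows downward; lengths in m; the calibration is good to about 2 mm. A picture is of the moment at which its call begins: read the wrist's pose just before it. get_calibration takes no time and is no camera call; for the wrist camera it gives the pose at the moment of the call.
A pose or a line that the arm cannot do raises r.PlanningError and nothing moves.
- r.sign_off(): hands the job in; it is judged then, once.
Trained networks look in the newest picture that a camera, given by its name, has taken for a name from the list of things; names that differ only in an ending like _2 or _b are one class to them, and where a whole thing is asked for, a point or a joint stands for the part that bears it (a point fixed in the world has none). Each returns a list of dicts, best first, with "score" (0 to 1); they miss things now and then, are a little off and sometimes report something else, mostly with a low value. They report only what shows in the picture. A call takes as long as a camera call.
- models.boxes_of(thing, camera): "at" ([x, y, z] in m, in world coordinates, good to about 4 mm: the middle of the surface that is visible of it).
- models.regions_of(thing, camera): "pixels" (384x512 bool, what is visible of it).
- models.mark_of(thing, camera): "at" ([x, y, z] in m, in world coordinates, good to about 4 mm: a listed point, or the origin of a listed thing).
Readings, each from a call of its own:
- telemetry.current_t(): time.
- telemetry.current_joints(): joint angles.
- telemetry.current_dq(): joint speeds.
- telemetry.current_joint_efforts(): joint torques, N m.
- telemetry.current_ee_pos(): TCP position.
- telemetry.current_tool_rot(): TCP orientation.
- telemetry.current_wrist_force(): force on the tool from outside, world axes, zero at the start.
- telemetry.current_torque(): the same for the moment, N m.
- telemetry.current_opening(): finger opening in m.
- telemetry.current_finger_force(): force on a finger pad.
Only numpy, scipy, OpenCV 4.12 (cv2) and the standard library are available. Lean on these libraries where they do the work, as an engineer would, in place of code of your own. Each camera call takes 0.05 s, during which the arm holds its last target. There are 200 camera calls.

## Working session

There is one attempt and no reset: what is moved stays moved. The work goes in short steps, each a Python script; the robot and the scene stay as the last script left them, time stands still between calls to the robot, and variables do not carry over. Pictures are saved under pics/ and viewed, at most 10 in all, crops included, and the job is handed in when it is done.

```bash
ls; mkdir -p pics; cat > go.py <<'E'
import numpy as np, cv2
from plant import r, gripper_to, inverse_kinematics, vision, models, telemetry
E
python3 - <<'E'
from go import *
for c in ("top","scene"):
    im=vision.snapshot(c); cv2.imwrite(f"pics/{c}0.png",im[:,:,::-1])
    k=vision.get_calibration(c); print(c,np.round(k["position"],3),np.round(k["orientation"],3))
    for t in ("hinge","gate_edge","gate_push","gate","wedge_mid","wedge","wagon","pliers","screwdriver"):
        print(t,[(np.round(d["at"],3).tolist(),round(d["score"],2)) for d in models.mark_of(t,c)[:2]])
print(telemetry.current_t(), r.nose_length)
E
```

```text
pics
top [ 0.229 -0.027  1.477] [-0.073  0.726 -0.681  0.071]
hinge [([0.562, -0.174, 0.008], 0.74)]
gate_edge [([0.522, -0.039, 0.019], 0.83), ([0.382, -0.363, 0.002], 0.51)]
gate_push [([0.516, -0.034, 0.04], 0.56)]
gate [([0.567, -0.176, 0.034], 0.65), ([0.516, -0.035, 0.039], 0.26)]
wedge_mid [([0.471, 0.361, 0.011], 0.67)]
wedge [([0.474, 0.359, 0.002], 0.74), ([0.473, 0.36, 0.008], 0.31)]
wagon [([0.592, -0.26, 0.057], 0.56)]
pliers [([0.372, 0.161, -0.0], 0.8)]
screwdriver [([0.383, -0.36, -0.0], 0.65), ([0.47, 0.361, 0.008], 0.6)]
scene [ 0.031 -0.942  0.695] [-0.477  0.849 -0.202  0.108]
hinge [([0.564, -0.174, 0.005], 0.81)]
gate_edge [([0.519, -0.031, 0.027], 0.96)]
gate_push [([0.525, -0.034, 0.04], 0.82), ([0.562, -0.174, 0.006], 0.39)]
gate [([0.563, -0.176, 0.038], 0.94)]
wedge_mid [([0.474, 0.357, 0.006], 0.5)]
wedge [([0.472, 0.361, 0.004], 0.43)]
wagon [([0.595, -0.26, 0.058], 0.83)]
pliers [([0.375, 0.162, -0.001], 0.64)]
screwdriver [([0.384, -0.363, -0.0], 0.64)]
1.0 0.025
```

View pics/top0.png

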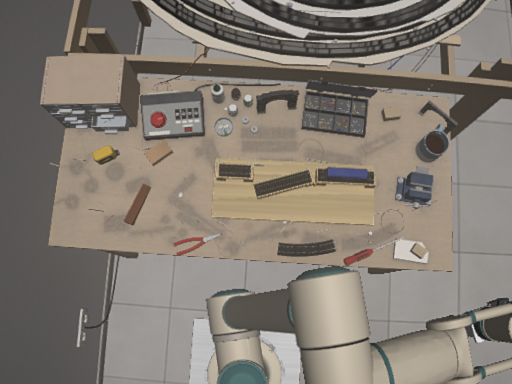

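View pics/scene0.png

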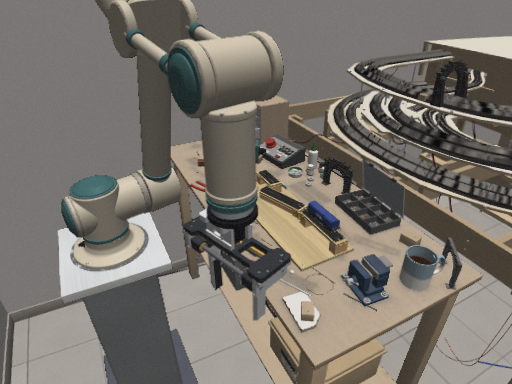

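The top view shows the gate at (283,184), standing open; the base board's front edge runs (213,218)-(374,222); the wedge is at (138,204). The scene view agrees. Next I'll get the yaws, then shut the gate.

```bash
cat >> go.py <<'E'
from scipy.spatial.transform import Rotation as R
def ray2plane(px,k,z):
    K=np.array([[k["fx"],0,k["cx"]],[0,k["fy"],k["cy"]],[0,0,1.]])
    u=cv2.undistortPoints(np.array(px,float).reshape(-1,1,2),K,np.array(k["D"],float)).reshape(-1,2)
    q=k["orientation"]; d=R.from_quat([q[1],q[2],q[3],q[0]]).apply(np.c_[u,np.ones(len(u))])
    p=np.array(k["position"]); return p+d*((z-p[2])/d[:,2])[:,None]
def down(yaw):
    "tool z down, tool x axis at heading yaw (closing axis y at yaw-90deg)"
    c,s=np.cos(yaw),np.sin(yaw)
    q=R.from_matrix(np.array([[c,s,0],[s,-c,0],[0,0,-1.]])).as_quat(); return [q[3],q[0],q[1],q[2]]
def region_line(t,c,z,k):
    m=models.regions_of(t,c)[0]; v,u=np.nonzero(m["pixels"])
    P=ray2plane(np.c_[u,v],k,z)[:,:2]
    return m["score"],len(u),P,cv2.minAreaRect((P*1000).astype(np.float32))
E
python3 - <<'E'
from go import *
k=vision.get_calibration("top"); im=vision.snapshot("top")
F=ray2plane([[213,218],[374,222]],k,.01);print("front edge",F.round(3), np.arctan2(*(F[0]-F[1])[:2]))
for t,z in(("wedge",.015),("wagon",.08),("gate",.05)):
    s,n,P,rect=region_line(t,"top",z,k);print(t,s,n,rect)
print(telemetry.current_tool_rot(), down(0), telemetry.current_t())
b=cv2.resize(im[140:240,100:400,::-1],None,fx=2.66,fy=2.66,interpolation=cv2.INTER_CUBIC);cv2.imwrite("pics/crop1.png",b)
for w in ("wrist",):
    kk=vision.get_calibration(w);print(kk["position"],telemetry.current_ee_pos(),kk["orientation"],kk["fx"])
for p,yaw in (([.45,.0,.06],0),([.47,.36,.1],-.5),([.45,.0,.06],np.pi/2)):
    print(inverse_kinematics(p,down(yaw)))
E
```

```text
front edge [[ 0.445  0.121  0.01 ]
 [ 0.464 -0.363  0.01 ]] -0.038030602373688854
wedge 0.83 407 ((472.77130126953125, 354.14501953125), (31.56394386291504, 127.0865478515625), 70.47437286376953)
wagon 0.77 471 ((592.5987548828125, -261.8267517089844), (124.26725006103516, 35.104122161865234), 89.91016387939453)
gate 0.71 985 ((557.0813598632812, -82.36450958251953), (52.081787109375, 175.67520141601562), 18.828845977783203)
[ 3.35486980e-05  9.85856441e-01  1.67591993e-01 -1.98555567e-06] [np.float64(0.0), np.float64(1.0), np.float64(0.0), np.float64(0.0)] 1.2
[ 0.25595269 -0.51998694  0.38503354] [ 0.1900142  -0.5427346   0.23047286] [ 0.09876658  0.80979585 -0.57408818 -0.06999004] 326.9301024759193
[-1.54840209e-01  2.63053730e-01  2.01493018e+00 -4.44089210e-16
  8.63608748e-01  1.41595612e+00]
[ 5.36142044e-01  3.99467419e-01  1.66166165e+00 -4.44089210e-16
  1.08046359e+00  2.60693837e+00]
[-1.54840209e-01  2.63053730e-01  2.01493018e+00 -4.44089210e-16
  8.63608748e-01 -1.54840209e-01]
```

View pics/crop1.png

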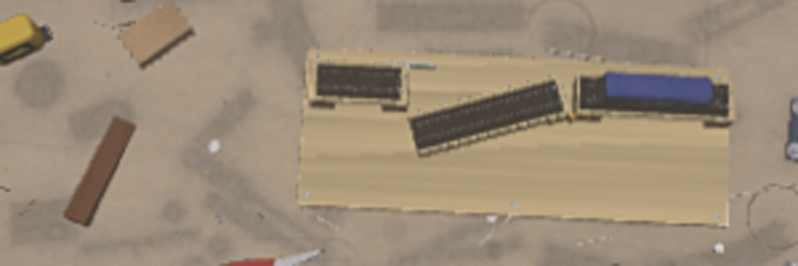

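Crop: front edge of board gives track yaw ≈ 0.038 rad; the gate stands about 0.29 rad open; wedge from (75,220) to (122,122), thick end seemingly nearest the robot. I'll shut the gate and then view the wedge with the wrist camera.

```bash
cat >> go.py <<'E'
YAW=.038; H=np.array([.563,-.1745])
def hw(x,y,z):
    c,s=np.cos(YAW),np.sin(YAW); return [H[0]+c*x-s*y,H[1]+s*x+c*y,z]
def wh(p):
    c,s=np.cos(YAW),np.sin(YAW); d=np.array(p[:2])-H; return [c*d[0]+s*d[1],-s*d[0]+c*d[1]]
def F(): return np.round(telemetry.current_wrist_force(),2)
E
python3 - <<'E'
from go import *
q=down(YAW)
r.move_to(hw(-.085,.143,.15),q); gripper_to(0.0,10)
r.move_l(hw(-.085,.143,.055),vel=.15)
print(F())
g=r.move_l(hw(.012,.143,.055),vel=.04,guard=5)
p=telemetry.current_ee_pos();print(g,np.round(wh(p),4),F())
r.hold(.2);print(F())
r.move_l(hw(-.06,.143,.055),vel=.15)
r.move_l(hw(-.06,.143,.18),vel=.3); gripper_to(.06)
r.move_to([.40,.38,.25],down(-.341))
im=vision.snapshot("wrist");cv2.imwrite("pics/w1.png",im[:,:,::-1])
k=vision.get_calibration("wrist")
for t in("wedge_mid","wedge"):print(t,[(np.round(d["at"],4).tolist(),round(d["score"],2)) for d in models.mark_of(t,"wrist")[:2]])
s,n,P,rect=region_line("wedge","wrist",.014,k);print(s,n,rect)
top=vision.snapshot("top"); 
print([(np.round(d["at"],3),d["score"]) for d in models.mark_of("gate_edge","top")[:2]],telemetry.current_t())
cv2.imwrite("pics/crop2.png",cv2.resize(top[140:240,200:400,::-1],None,fx=3,fy=3,interpolation=cv2.INTER_CUBIC))
E
```

```text
[ 0.03  0.06 -0.25]
True [-0.0015  0.143 ] [ 0.32 -0.24  0.17]
[-0.02 -0.44 -0.44]
wedge_mid [([0.4737, 0.3592, 0.0058], 0.85)]
wedge [([0.4771, 0.3603, 0.0011], 0.71)]
0.93 2755 ((473.27069091796875, 358.1582336425781), (28.019062042236328, 128.867919921875), 70.73396301269531)
[(array([ 0.566, -0.034,  0.023]), 0.56)] 11.5833
```

View pics/w1.png

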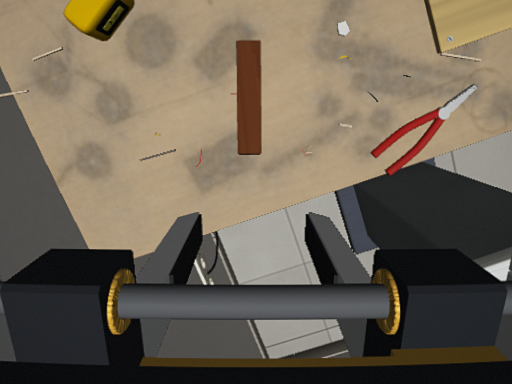

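View pics/crop2.png

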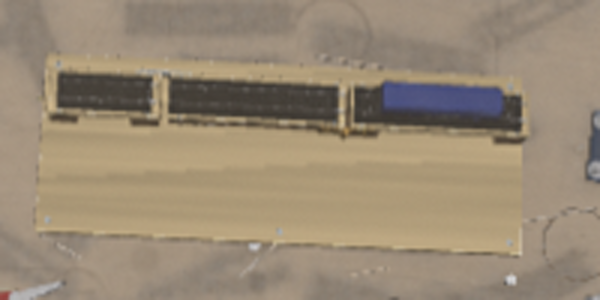

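Gate now appears in line (crop: gap-free from x=50 to 525). The wedge runs from (248,41) to (248,154) in the wrist view; zooming to see which end is thin.

```bash
python3 - <<'E'
import cv2
a=cv2.imread("pics/w1.png")[25:170,200:300]
b=cv2.convertScaleAbs(cv2.resize(a,None,fx=4,fy=4,interpolation=cv2.INTER_CUBIC),alpha=1.8)
c=cv2.imread("pics/crop1.png")[100:240,50:150]; c=cv2.convertScaleAbs(cv2.resize(c,(390,580)),alpha=1.8)
cv2.imwrite("pics/z.png",cv2.hconcat([b,c]))
E
```

```text
(no output)
```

View pics/z.png

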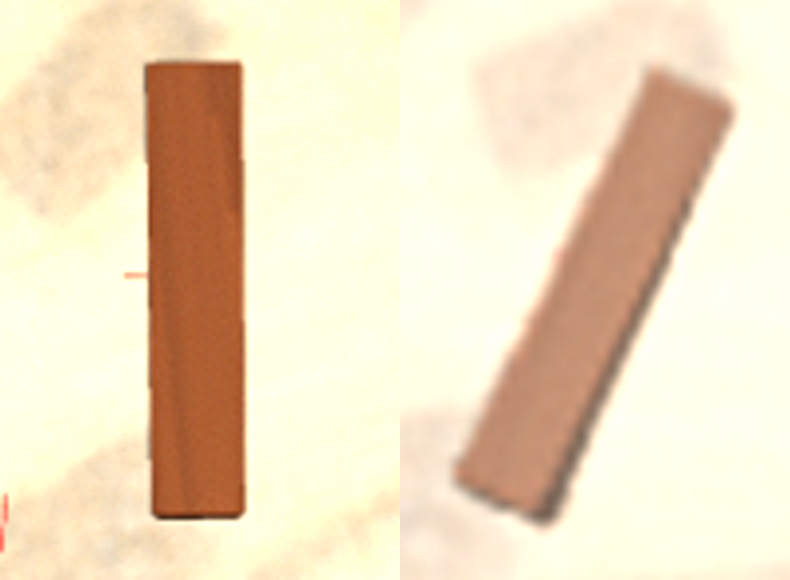

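```bash
python3 - <<'E'
from go import *
from scipy.optimize import minimize
a=cv2.imread("pics/w1.png").astype(int)
m=((a[:,:,2]-a[:,:,0])>40)&(a.sum(2)<330)
n,l,st,_=cv2.connectedComponentsWithStats(m.astype(np.uint8)); m=l==l[100,248]
def fit(k,mask,lab):
    K=np.array([[k["fx"],0,k["cx"]],[0,k["fy"],k["cy"]],[0,0,1.]]);q=k["orientation"]
    Rm=R.from_quat([q[1],q[2],q[3],q[0]]).as_matrix().T; t=-Rm@np.array(k["position"])
    for hyp in(0,np.pi):
        def cost(v):
            P=[]
            for y in(-.014,.014):
                for x,z in((-.065,0),(.065,0),(-.065,.0235),(.065,.005)):
                    c,s=np.cos(v[2]+hyp),np.sin(v[2]+hyp);P.append([v[0]+c*x-s*y,v[1]+s*x+c*y,z])
            px=cv2.projectPoints(np.array(P),cv2.Rodrigues(Rm)[0],t,K,np.array(k["D"],float))[0].reshape(-1,2)
            S=8;im=np.zeros((384,512),np.uint8)
            h=cv2.convexHull(px.astype(np.float32))
            im=np.zeros((384*4,512*4),np.uint8);cv2.fillConvexPoly(im,np.round((h+.5)*4*16).astype(np.int32),255,shift=4)
            im=cv2.resize(im,(512,384),interpolation=cv2.INTER_AREA)/255.
            return np.abs(im-mask).sum()
        o=minimize(cost,[.473,.358,-.337],method="Nelder-Mead",options=dict(initial_simplex=[[.473,.358,-.337],[.479,.358,-.337],[.473,.364,-.337],[.473,.358,-.30]]))
        print(lab,hyp,o.x.round(4),o.fun,mask.sum())
fit(vision.get_calibration("wrist"),m,"w")
E
```

```text
w 0 [ 0.4759  0.3581 -0.3398] 87.18431372549018 2718
w 3.141592653589793 [ 0.4738  0.3591 -0.334 ] 128.23529411764704 2718
```

The fit favours the thin end pointing away from the robot, which the top view's shading also suggests. The shallow first grip will check it: at 11 mm height the thin end would be missed.

```bash
python3 - <<'E'
from go import *
a=-.339; c=np.array([.4755,.3583]); g=c-.038*np.array([np.cos(a),np.sin(a)])
r.move_to([*g,.10],down(a)); r.move_l([*g,.036],vel=.15)
gripper_to(0.0,15); print("shallow",telemetry.current_opening(),F())
if telemetry.current_opening()>.02:
    gripper_to(.045); r.move_l([*g,.029],vel=.05); gripper_to(0.0,30); print(telemetry.current_opening())
    r.move_l([*g,.13],vel=.25); r.move_to(hw(-.123,.143,.10),down(YAW)); r.move_l(hw(-.123,.143,.05),vel=.15)
    f0=F(); s=r.move_l(hw(-.123,.143,.030),vel=.02,guard=2.5)
    p=telemetry.current_ee_pos(); print("board",s,p,F()-f0)
    gripper_to(.04); r.hold(.2); gripper_to(0.0,20); print(telemetry.current_opening(),F())
im=vision.snapshot("wrist");cv2.imwrite("pics/w2.png",im[:,:,::-1]);print(telemetry.current_t())
E
```

```text
shallow 0.02790096866739479 [ 0.06 -0.3   3.02]
0.027924932719232288
board True [ 0.43459905 -0.03634394  0.03864877] [-1.2   0.26  3.74]
0.02776687976198435 [0.63 0.25 0.32]
18.8333
```

View pics/w2.png

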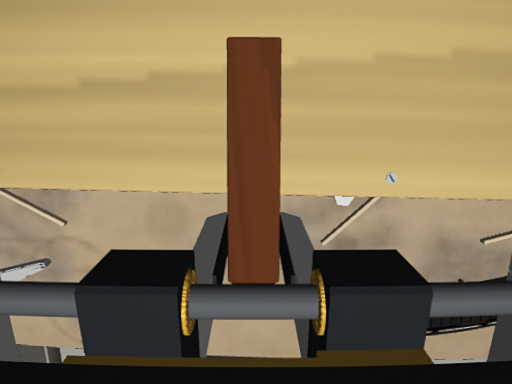

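The wedge is held flat on the board, thin end at (254,38) pointing to the gate. Now slide it in until its slope meets the gate.

```bash
python3 - <<'E'
from go import *
p=telemetry.current_ee_pos(); z=p[2]+.0003
f0=telemetry.current_wrist_force()
s=r.move_l(hw(-.015,.143,z),vel=.03,guard=4)
p=telemetry.current_ee_pos(); print(s,np.round(wh(p),4),p[2]-z,F()-f0, telemetry.current_opening())
gripper_to(.05); r.hold(.2); print(F())
x=wh(p)[0]
k=vision.get_calibration("wrist"); im=vision.snapshot("wrist");cv2.imwrite("pics/w3.png",im[:,:,::-1])
print([(np.round(d["at"],4),np.round(wh(d["at"]),4),d["score"]) for t in("wedge_mid","gate_edge") for d in models.mark_of(t,"wrist")[:1]],telemetry.current_t())
E
```

```text
True [-0.1236  0.1432] -0.0003597900531790432 [0.19576174 0.81200441 4.89379079] 0.027587979420400893
[ 0.36 -0.4  -0.11]
[(array([ 0.4719, -0.0375,  0.0168]), array([-0.0858,  0.1404]), 0.66)] 20.2083
```

View pics/w3.png

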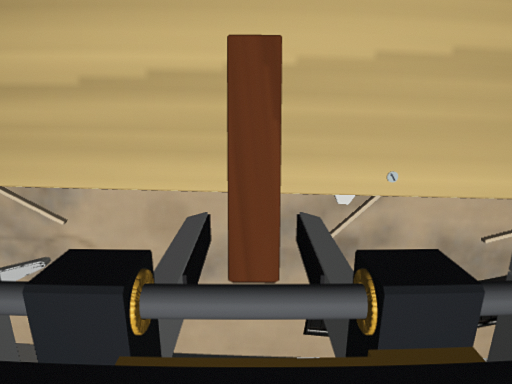

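It stopped at once on a vertical load transient from the regrip. I'll raise a little, regrip and go on, stopping on the force along the drive direction.

```bash
python3 - <<'E'
from go import *
z=.0395; r.move_l(hw(-.1235,.143,z),vel=.02); gripper_to(0.0,15); r.hold(.2); f0=telemetry.current_wrist_force()
print("z",telemetry.current_ee_pos()[2],f0.round(2) if hasattr(f0,'round') else f0)
r.move_l(hw(-.1235,.143,z+.0005),vel=.02); r.hold(.1); print(F())
for i in range(5):
    s=r.move_l(hw(-.015,.143,z+.0005),vel=.03,guard=5); f=F()
    print(s,np.round(wh(telemetry.current_ee_pos()),4),telemetry.current_ee_pos()[2],f)
    if not s or f[0]<-3: break
print(telemetry.current_opening(),telemetry.current_t())
E
```

```text
z 0.03948274011759774 [0.94 0.28 0.36]
[ 0.34 -0.33  0.16]
True [-0.0376  0.1432] 0.03949017076170546 [-0.61  0.51  4.94]
True [-0.0375  0.1432] 0.039484294410717324 [-0.66  0.17  4.54]
True [-0.0374  0.1432] 0.03945246333529649 [ 0.37 -0.38  4.09]
True [-0.0374  0.1433] 0.03942168563986279 [-0.21  0.25  2.29]
True [-0.0372  0.1432] 0.03938806008587757 [-0.93 -0.11  3.38]
0.027667111679587724 25.1667
```

```bash
python3 - <<'E'
from go import *
gripper_to(.05); r.hold(.1); print("free",F(),np.round(wh(telemetry.current_ee_pos()),4))
z=.041
r.move_l(hw(-.05,.143,z),vel=.05); r.move_l(hw(-.088,.143,z),vel=.1); gripper_to(0.0,20); r.hold(.2)
f0=np.array(telemetry.current_wrist_force()); print(f0.round(2))
for g,v in((3,.015),(9,.006)):
    s=r.move_l(hw(-.04,.143,z),vel=v,guard=g)
    f=np.array(telemetry.current_wrist_force())-f0; print(s,np.round(wh(telemetry.current_ee_pos()),4),f.round(2),telemetry.current_t())
    r.hold(.1); print((np.array(telemetry.current_wrist_force())-f0).round(2))
E
```

```text
free [-0.21  0.34  0.23] [-0.0375  0.1432]
[0.33 0.11 0.28]
True [-0.0738  0.1431] [-0.16  0.2  -1.09] 29.2
[-0.58  0.28 -0.51]
True [-0.0739  0.1433] [-0.59  0.4  -0.71] 30.8
[-1.09 -0.59 -0.59]
```

```bash
python3 - <<'E'
from go import *
z=.041; x=wh(telemetry.current_ee_pos())[0]; f0=np.array([.33,.11,.28])
for i in range(40):
    x+=.0004; s=r.move_l(hw(x,.143,z),vel=.01,guard=14)
    f=np.array(telemetry.current_wrist_force())-f0
    print(s,round(x,4),np.round(wh(telemetry.current_ee_pos())[0],4),f.round(1),round(telemetry.current_t(),2))
    if s or f[0]<-11: break
E
```

```text
False -0.074 -0.0738 [-0.2 -0.4 -0.6] 31.23
False -0.0736 -0.0736 [ 0.1 -0.4 -0.8] 31.48
False -0.0732 -0.0734 [-0.7  0.2  0.1] 31.73
False -0.0728 -0.0733 [-2.   0.2  1.2] 31.98
False -0.0724 -0.0733 [-4.2 -0.7  1.7] 32.23
False -0.072 -0.0732 [-5.8 -1.4  3.2] 32.48
False -0.0716 -0.0732 [-5.9 -1.6  3.8] 32.73
False -0.0712 -0.0732 [-6.  -1.9  3.7] 32.98
False -0.0708 -0.0732 [-7.9 -1.1  5.7] 33.23
False -0.0704 -0.0731 [-6.9 -2.2  5.9] 33.48
False -0.07 -0.0731 [-8.6 -2.8  6.7] 33.73
False -0.0696 -0.0731 [-9.3 -2.4  6.8] 33.98
False -0.0692 -0.0731 [-9.8 -2.7  7.7] 34.23
False -0.0688 -0.073 [-9.9 -3.6  9.1] 34.48
False -0.0684 -0.073 [-10.8  -2.6   9. ] 34.73
False -0.068 -0.073 [-11.7  -3.2  10.3] 34.98
```

The tool is also pressing down (Fz 10 N), which only makes drag. I'll servo with Fz and Fy nulled.

```bash
cat > push.py <<'E'
from go import *
import sys
goal=float(sys.argv[1]); x,y,z=map(float,sys.argv[2:5]); n=int(sys.argv[5]); f0=np.array([.33,.11,.28])
for i in range(n):
    s=r.move_l(hw(x,y,z),vel=.01,guard=9)
    f=np.mean([np.array(telemetry.current_wrist_force())-f0],axis=0); p=telemetry.current_ee_pos()
    print(s,np.round([x,y,z],4),np.round([*wh(p),p[2]],4),f.round(1),round(telemetry.current_t(),2))
    if -f[0]>=goal: break
    z+=np.clip(.00015*f[2],-.0008,.0008); y+=np.clip(.0001*f[1],-.0003,.0003)
    if abs(f[2])<3: x+=np.clip(.00015*(goal+.5+f[0]),0.0002,.0008)
E
python3 push.py 14.5 -.068 .143 .0418 26
```

```text
False [-0.068   0.143   0.0418] [-0.0726  0.1435  0.041 ] [-9.5 -2.   3.4] 35.23
False [-0.068   0.1428  0.0423] [-0.0726  0.1436  0.041 ] [-9.6 -1.  -0.7] 35.48
False [-0.0672  0.1427  0.0422] [-0.0725  0.1435  0.041 ] [-10.   -0.7   1.4] 35.73
False [-0.0664  0.1426  0.0424] [-0.0724  0.1436  0.0411] [-10.8  -1.    1.2] 35.98
False [-0.0658  0.1425  0.0426] [-0.0723  0.1436  0.0411] [-11.7  -1.3   1.4] 36.23
False [-0.0653  0.1424  0.0428] [-0.0723  0.1436  0.0411] [-12.4  -0.9   0.5] 36.48
False [-0.0649  0.1423  0.0429] [-0.0723  0.1436  0.0411] [-11.7  -1.    0.8] 36.73
False [-0.0644  0.1422  0.043 ] [-0.0722  0.1436  0.0411] [-12.5  -1.4  -0.2] 36.98
False [-0.0641  0.1421  0.043 ] [-0.0721  0.1436  0.0411] [-13.5  -1.    2.4] 37.23
False [-0.0638  0.142   0.0434] [-0.072   0.1435  0.0411] [-13.1  -1.4  -0.2] 37.48
False [-0.0635  0.1418  0.0433] [-0.072   0.1435  0.0411] [-13.8  -0.4  -0.1] 37.73
False [-0.0633  0.1418  0.0433] [-0.072   0.1435  0.0411] [-13.7  -0.5   0.4] 37.98
False [-0.0631  0.1417  0.0434] [-0.072   0.1435  0.0411] [-14.5   0.    0.2] 38.23
False [-0.0629  0.1417  0.0434] [-0.072   0.1435  0.0411] [-13.5  -0.4  -0.2] 38.48
False [-0.0627  0.1417  0.0434] [-0.072   0.1435  0.0411] [-14.3  -0.2   0.8] 38.73
False [-0.0625  0.1417  0.0435] [-0.0719  0.1435  0.0411] [-15.2  -0.2   0.1] 38.98
```

15 N reached with no down force. Now I'll retreat and check.

```bash
python3 - <<'E'
from go import *
r.move_l(hw(-.075,.1425,.0425),vel=.02); r.move_l(hw(-.095,.143,.042),vel=.08); r.move_l(hw(-.15,.143,.13),vel=.2)
im=vision.snapshot("wrist");cv2.imwrite("pics/w4.png",im[:,:,::-1])
print([(t,np.round(wh(d["at"]),4),d["at"][2],d["score"]) for t in("wedge_mid","gate_edge","hinge") for d in models.mark_of(t,"wrist")[:1]],telemetry.current_t(),F())
E
```

```text
[] 41.025 [-0.29 -0.48  0.43]
```

View pics/w4.png

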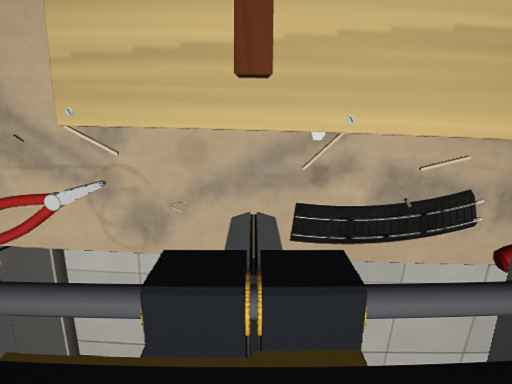

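The wedge stands out with its thick end at (253,75), straight. One last view, of the gate.

```bash
python3 - <<'E'
from go import *
r.move_to(hw(-.09,.10,.30),down(YAW))
im=vision.snapshot("wrist");cv2.imwrite("pics/w5.png",im[:,:,::-1])
print([(t,np.round(wh(d["at"]),4),d["score"]) for t in("wedge_mid","gate_edge","hinge") for d in models.mark_of(t,"wrist")[:1]],telemetry.current_t(),F())
E
```

```text
[('wedge_mid', array([0.0027, 0.1445]), 0.7), ('gate_edge', array([0.008 , 0.1405]), 0.58), ('hinge', array([ 0.0032, -0.0001]), 0.74)] 41.9917 [ 0.89 -0.16  0.09]
```

View pics/w5.png

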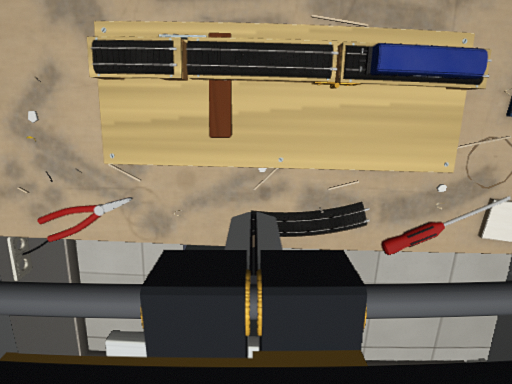

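The gate (186–338, 60) is in line with both fixed tracks, and the wedge stands out at (220,108). The wagon, pliers and screwdriver haven't moved. Handing in.

```bash
python3 -c "
from go import *
print(r.sign_off())"
```

```text
the job is handed in; nothing more can be done
None
```

The gate is shut in line with the track, the wedge was driven to about 15 N and left jammed with the gripper clear, and the wagon, pliers and screwdriver look unmoved in the last picture; I handed the job in at about 42 s, without measuring how hard the wedge still presses after letting go.

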